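# Take the spent battery pack out of the bench power unit

## Robot

A 7-joint arm with a two-finger parallel gripper is mounted at the origin on the work surface. World frame = base frame: x ahead of the robot, y to its left, z up, the work surface at z = 0. Lengths are in m, angles in rad, forces in N, time in s.
With the tool pointing down it reaches from about 0.425 to 0.875 m from the base axis. Payload 4.7 kg.
Tool frame: the origin (TCP) lies midway between the tips of the shut fingers; the grasp point (between the pads) lies 19 mm behind it; z points along the fingers, y is the line along which they close (so a half turn about z gives the same grasp; the last joint's range is limited). The gripper opens to 85 mm and grips with 20 to 120 N. Pads are 22 mm wide; open, the fingers measure 114 mm over their backs; the gripper's body (76 mm by 85 mm) begins 54 mm behind the grasp point. The pads swing forward as they close: fully open they stand 13 mm farther back than shut.
Start: joints at [-1.291, 0.321, -0.07, 1.45, 0.023, 1.371, -0.057], TCP at [0.171, 0.627, 0.194] pointing down, gripper open.
Joint ranges: [-2.86, 2.86], [-0.3, 2.09], [-1.38, 1.24], [0.06, 2.45], [-1.56, 4.7], [0.09, 2.05], [-2.69, 2.69]. Speed limits (rad/s): [2.57, 2.57, 3.14, 3.14, 3.14, 3.14, 3.14].

## Interface

Orientations are given as a rotation vector (axis times angle).
In Python, from rig import ctrl gives the robot as it stands.
- The arm moves only by the tool move_arm, never from a script. Its argument "increments" is a list of rows, each an object with "slide": the shift along the tool's x, y, z in m, a list of three; "delta_rot": the turn, a rotation vector about the tool's x, y, z in degrees, a list of three; "hand": the closure in counts, from 0 (fully open) to 255 (shut). In form: [{"slide": [tx, ty, tz], "delta_rot": [rx, ry, rz], "hand": hand}, ...]. A call has 1 to 12 rows; each row is the pose to reach, as a shift and turn from the pose commanded when the call began, along the tool's axes at that moment; what a row does not reach only later rows make up. A row lasts 1/8 s, in which the tool goes at most 62.5 mm and 10.7 degrees, less where a joint would pass 70% of its speed; a pose out of reach is approached as far as the arm can. A call with a gripper value outside its range is refused whole. The fingers move at their own pace and stop on an object; the grip force is fixed at half the most. Time passes only in rows, so rows that repeat a pose let the fingers close. It gives the time, the measured TCP pose, the force, the opening and the grip force at its end, in the units of the state.
- ctrl.observe(): the state, without advancing time (a new reading comes with each control period).
- ctrl.get_image(name): name is "scene" or "top" or "wrist"; returns the picture (400x640x3 uint8, blue, green, red); there is no depth.
- ctrl.camera_info(name): a dict with "intrinsics" (3x3 intrinsics, pixels), "pose" (4x4, takes a point from camera to world coordinates); the wrist camera has in their place "tool_from_camera" (4x4, takes a point from camera to tool coordinates, whose origin is the TCP and whose axes are the flange's). Camera axes: x right, y down, z forward; pixel columns grow to the right and rows downward; lengths in m; the calibration is good to about 2 mm. A picture is of the moment at which its call begins: read the wrist's pose just before it. camera_info takes no time and is no camera call.
- ctrl.close_job(): hands the job in; it is judged then, once.
The state is a dict: "t": time; "q": joint angles; "joint_velocities": joint speeds; "joint_torque": joint torques, N m; "tool_pos": TCP position; "tcp_rot": TCP orientation; "ft_force": force on the tool from outside, world axes, zero at the start; "moment": the same for the moment, N m; "width": opening from 0.0 (shut) to 1.0 (fully open); "gripper_force": force on a finger pad.
Only numpy, scipy, OpenCV 4.12 (cv2) and the standard library are available. Lean on these libraries where they do the work, as an engineer would, in place of code of your own. Each camera call takes 0.05 s, during which the arm holds its last target. There are 200 camera calls.

## Task

Press the red release tab of the power unit inward so that the orange cover snaps loose, swing the cover right open past upright, then lift out the spent yellow battery pack and lay it down flat, without dropping it, inside the blue tray. Finally shut the empty bay: push the cover down until it snaps home under its latch, and leave the tin, the jar and the wash bottle undisturbed.

Things in the scene. Friction and masses are not known exactly. Their poses are not given: they have to be found in the camera images.
- unit: Power unit, fixed grey case 210 (x) x 140 (y) x 80 (z) mm with a bay in its top under an orange cover. Origin: centre of its underside. Its -x face carries the red tab; the cover's hinge is near +x. Walls 10 mm thick (back 25), bay floor at z = 8. Inside: a frame up to z = 35 round the pack (x -43 to 61, y -36 to 36); a kicker pin (x 40, y 48) up to z = 89; the latch (x -110 to -54, z 58 to 69).
- tab_face (a point): Centre of the outer (-x) face of the red release tab, which stands 14 mm out from the case's front wall. The face is 42 mm wide (unit y) and 30 mm high, its centre 50 mm above the bench. Press it along the unit's +x.
- tab (a joint): How far the tab is pressed in, m: 0 out (sprung, 3 N), 0.009 fully in (7 N, hard stop). Beyond about 0.006 it frees the cover. It springs back when let go.
- cover (a joint): Cover angle, rad: 0 shut and latched, flush. Once freed a spring pin kicks it up to rest ajar at about 0.48. Past 1.57 it falls back to its stop at 1.83 and stays; below, it falls slowly to 0.48. To shut it, push its top near the free edge down (about 10 to 15 N) until it snaps under the latch; the tab gives way and springs back by itself.
- cover_edge (a point): Middle of the cover's free edge; moves with it. Plate 163 mm from hinge to edge, 116 wide, 6 thick, 150 g, top at z = 78 mm when shut. A latch hook stands 22 mm below it, 142 to 151 mm from the hinge and within 14 mm of the middle. No need to grip it: when ajar, push the edge up and over with a fingertip in front of it, some 35 mm beside the middle, rising with it.
- cover_hinge (a point): Middle of the cover's hinge axis, which lies along the unit's y: at unit x = 75, z = 75 mm. The cover edge moves on a circle of 163 mm about it, up and towards the unit's +x.
- pack: Spent battery pack, loose in the bay: yellow block with black bands, 90 (x) x 62 (y) x 26 mm, with a black lifting rib along its x on top: 56 long, 14 wide, 28 mm tall. Overall 54 mm tall, about 250 g. Origin at its centre half-way up (27 mm above its underside, 1 mm above the foot of the rib). Its x is nearly parallel to the unit's. Grip the rib across its 14 mm from above.
- tray: Blue open tray, fixed to the bench: 150 (x) x 200 (y) mm outside, walls 5 mm thick and 30 mm high, floor 5 mm thick. Origin at the centre of its underside. Left or right of the unit.
- tin: Bystander: lidded aluminium sample tin, 93 mm across, 42 mm tall, standing on a green glass plate (150 x 200 x 10 mm, fixed) on the other side of the unit from the tray. Origin at the centre of its underside.
- jar: Bystander: white jar with an orange cap, 60 mm across, 100 mm tall, origin at the centre of its underside.
- wash_bottle: Bystander: wash bottle, 68 mm across, 200 mm tall with its bent spout, origin at the centre of its underside.
Not all that is in view belongs to the job. Of the things shaped like the tray, the blue one is meant.

How it is judged:
By the outcome, as a careful person would: the job done as asked, in the order asked, and still so for the second after the job is handed in, with the robot touching nothing.
It also fails if it takes over 72 s, if anything falls off the work surface, if the arm or the gripper's body presses on something with over 40 N, if the wrist force passes 120 N, or if a joint passes its speed limit or range.

## Working session

There is one attempt and no reset: what is moved stays moved. The work goes in short steps, Python scripts to look and compute and a tool call to move; the robot and the scene stay as the last step left them, time stands still between calls to the robot, and variables do not carry over. Pictures are saved under pics/ and viewed, at most 10 in all, crops included, and the job is handed in when it is done.

Besides the shell and the picture viewer there is one more tool, called after ">>>" in YAML: its name, and indented under it one key for each argument. move_arm: Moves the arm, as the interface text tells. Its arguments: {"type":"object","properties":{"increments":{"type":"array","items":{"type":"object","properties":{"slide":{"type":"array","items":{"type":"number"}},"delta_rot":{"type":"array","items":{"type":"number"}},"hand":{"type":"number"}}}}},"required":["increments"]}

```bash
mkdir -p pics; ls
python3 - <<'E'
from rig import ctrl
import cv2,numpy as np
s=ctrl.observe();print(s)
for n in("scene","top"):
    cv2.imwrite(f"pics/{n}0.png",ctrl.get_image(n))
    i=ctrl.camera_info(n);print(n,np.round(i["intrinsics"],2).tolist(),np.round(i["pose"],4).tolist())
print(ctrl.camera_info("wrist"))
E
```

```text
pics
{'t': 0.0, 'q': array([-1.2908787 ,  0.32181907, -0.0700552 ,  1.45168499,  0.02259989,
        1.37080187, -0.05688734]), 'joint_velocities': array([ 0.00090041,  0.0003733 , -0.00044386,  0.00086958, -0.00136993,
       -0.00076684,  0.00118355]), 'joint_torque': array([-6.12300810e-04, -4.93591189e+01, -3.82637680e-01, -3.14331615e+01,
        1.29307280e-02,  1.12658201e-02, -3.70450891e-05]), 'tool_pos': array([0.17066131, 0.62655679, 0.19242088]), 'tcp_rot': array([-4.16273423e-01, -3.11374150e+00,  3.01777349e-03]), 'ft_force': array([-0.34609974,  0.02701343,  0.10046919]), 'moment': array([ 0.04123584,  0.00590797, -0.05824155]), 'gripper_force': 0.0, 'width': 1.0043181121861418}
scene [[442.37, 0.0, 317.68], [0.0, 442.37, 205.58], [0.0, 0.0, 1.0]] [[0.8208, 0.3583, -0.4448, 1.0896], [0.571, -0.4961, 0.6541, -0.9717], [0.0137, -0.7909, -0.6118, 0.8571], [0.0, 0.0, 0.0, 1.0]]
top [[426.37, 0.0, 320.46], [0.0, 426.37, 197.71], [0.0, 0.0, 1.0]] [[-0.0123, -0.997, 0.0759, 0.4278], [-0.9999, 0.0116, -0.0092, -0.1294], [0.0083, -0.076, -0.9971, 1.3853], [0.0, 0.0, 0.0, 1.0]]
{'intrinsics': array([[284.591473  ,   0.        , 320.78879657],
       [  0.        , 284.591473  , 199.01909567],
       [  0.        ,   0.        ,   1.        ]]), 'tool_from_camera': array([[ 5.05237930e-04, -9.56812568e-01, -2.90705100e-01,
         7.41503028e-02],
       [ 9.99999421e-01,  2.07068528e-04,  1.05643784e-03,
         1.71622039e-03],
       [-9.50617123e-04, -2.90705465e-01,  9.56812118e-01,
        -1.80629627e-01],
       [ 0.00000000e+00,  0.00000000e+00,  0.00000000e+00,
         1.00000000e+00]])}
```

View pics/top0.png

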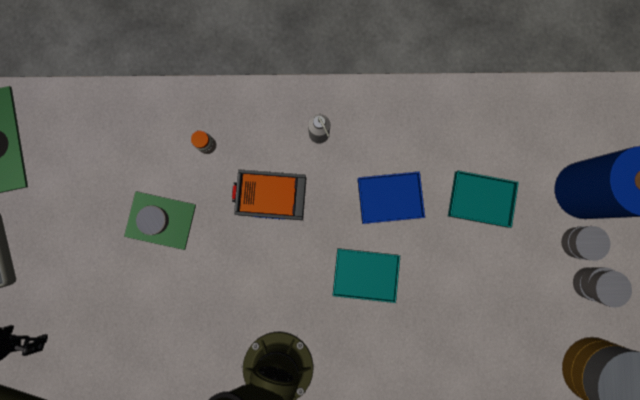

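View pics/scene0.png

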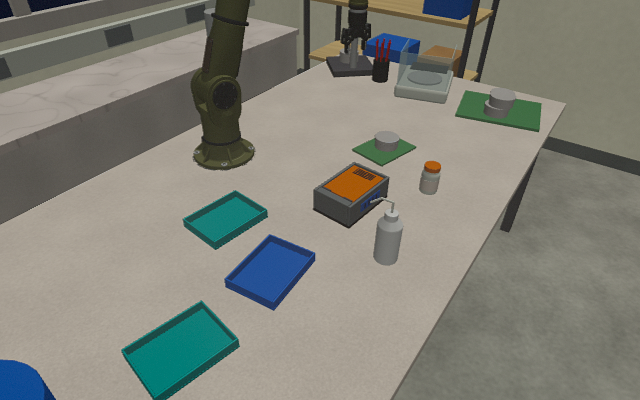

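The top view shows the unit with its orange cover at (270,195), the red tab at (235,192), and the wash bottle at (319,127). The jar is at (202,140), and the tin on its green plate is at (151,220).

What could be mistaken for what:
- **Tray:** blue (391,197), teal (483,199) and teal (366,275). I choose the blue one.
- **Tab:** red at (235,192). The red pens in the scene view at (380,60) are background.
- **Cover:** orange at (268,195). The orange at (202,140) is the jar cap.

The scene view agrees.

```bash
cat > h.py <<'E'
from rig import ctrl
import cv2,numpy as np
from scipy.spatial.transform import Rotation as R
def cam(n,s=None):
    i=ctrl.camera_info(n);K=np.array(i["intrinsics"])
    if n=="wrist":
        T=np.eye(4);T[:3,:3]=R.from_rotvec(s["tcp_rot"]).as_matrix();T[:3,3]=s["tool_pos"]
        return K,T@i["tool_from_camera"]
    return K,np.array(i["pose"])
def ray(c,px,z):
    K,T=c;p=np.atleast_2d(px).astype(float)
    d=np.c_[p,np.ones(len(p))]@np.linalg.inv(K).T@T[:3,:3].T
    return T[:3,3]+d*((z-T[2,3])/d[:,2])[:,None]
def proj(c,P):
    K,T=c;q=(np.atleast_2d(P)-T[:3,3])@T[:3,:3]@K.T
    return q[:,:2]/q[:,2:]
HUE=dict(orange=(8,20,150,90),red=(-6,6,120,60),blue=(105,125,140,50),yellow=(22,35,120,80),green=(50,75,60,30),teal=(80,97,100,40))
def mask(im,name):
    lo,hi,s,v=HUE[name];h=cv2.cvtColor(im,cv2.COLOR_BGR2HSV).astype(int)
    H=(h[...,0]+90)%180-90 if lo<0 else h[...,0]
    return ((H>=lo)&(H<=hi)&(h[...,1]>s)&(h[...,2]>v)).astype(np.uint8)
def blobs(im,name,amin=30):
    c,_=cv2.findContours(mask(im,name),cv2.RETR_EXTERNAL,cv2.CHAIN_APPROX_NONE)
    return sorted([k for k in c if cv2.contourArea(k)>=amin],key=cv2.contourArea,reverse=True)
E
python3 - <<'E'
from h import *
im=cv2.imread("pics/top0.png");c=cam("top")
for n,z in(("orange",.078),("red",.06),("blue",.03),("green",.01)):
    for k in blobs(im,n,15)[:4]:
        b=cv2.minAreaRect(k);w=ray(c,cv2.boxPoints(b),z)
        print(n,np.round(b[0]),np.round(ray(c,b[0],z)[0],3),np.round(w[:,:2],3).tolist())
for n,p,z in(("jar",(201,139),.1),("bottle",(319,122),.17),("tin",(151,220),.042)):print(n,ray(c,p,z))
cv2.imwrite("pics/crop.png",cv2.resize(im[110:250,110:440],None,fx=2.4,fy=2.4,interpolation=cv2.INTER_CUBIC))
E
```

```text
orange [267. 194.] [0.541 0.022 0.078] [[0.491, 0.107], [0.605, 0.098], [0.591, -0.064], [0.476, -0.054]]
orange [199. 139.] [0.715 0.232 0.078] [[0.715, 0.267], [0.75, 0.232], [0.715, 0.197], [0.68, 0.233]]
red [234. 192.] [0.551 0.128 0.06 ] [[0.531, 0.136], [0.572, 0.131], [0.571, 0.12], [0.53, 0.125]]
blue [391. 197.] [ 0.53  -0.367  0.03 ] [[0.594, -0.262], [0.612, -0.461], [0.466, -0.471], [0.449, -0.273]]
blue [597. 181.] [ 0.574 -1.032  0.03 ] [[0.686, -0.902], [0.684, -1.175], [0.464, -1.16], [0.467, -0.89]]
green [160. 220.] [0.466 0.376 0.01 ] [[0.417, 0.487], [0.561, 0.459], [0.515, 0.263], [0.372, 0.294]]
green [ 13. 139.] [0.735 0.855 0.01 ] [[0.909, 0.904], [0.908, 0.82], [0.565, 0.806], [0.566, 0.889]]
jar [[0.7092912  0.22068324 0.1       ]]
bottle [[ 0.74032071 -0.13907091  0.17      ]]
tin [[0.46606635 0.39064751 0.042     ]]
```

View pics/crop.png

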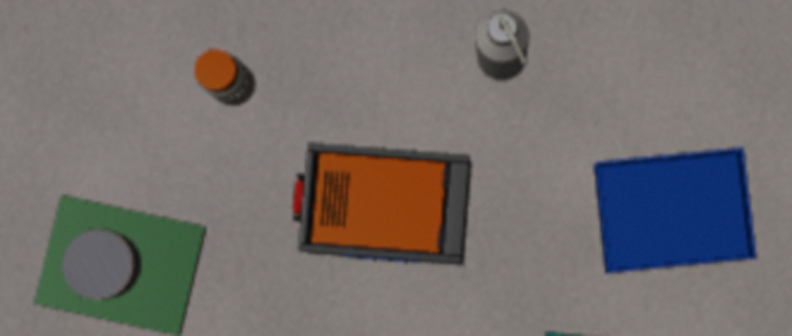

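The crop confirms the choice: one red tab on the unit's left (+y world) face, the blue tray to the right, and the tin's plate to the left. So the unit's +x points along about world −y.

Next I'll move to a viewing pose in front of the tab.

```bash
cat >> h.py <<'E'
# unit estimate (updated later): origin and yaw
U0=np.array([.5404,.0155,0]);YAW=np.radians(-95.1)
def UR(): return R.from_euler('z',YAW).as_matrix()
def u2w(p): return U0+UR()@np.array(p,float)
def toolR(tilt=0):  # tool x=-unit x, y=unit y, z down; tilt>0: fingers point towards unit +x
    return UR()@np.diag([-1,1,-1.])@R.from_euler('y',-tilt,degrees=True).as_matrix()
def inc(targets,M=None,s=None):
    s=s or ctrl.observe();R0=R.from_rotvec(s["tcp_rot"]).as_matrix()
    M=toolR() if M is None else M
    rv=np.degrees(R.from_matrix(R0.T@M).as_rotvec())
    print("pos",np.round(s["tool_pos"],4),"unit",np.round(UR().T@(s["tool_pos"]-U0),4),"t",round(s["t"],2))
    for t in targets: print("slide",np.round(R0.T@(np.array(t)-s["tool_pos"]),4).tolist(),"rot",np.round(rv,1).tolist())
E
python3 - <<'E'
from h import *
inc([(.555,.21,.26)])
E
```

```text
pos [0.1707 0.6266 0.1925] unit [-0.5759 -0.4226  0.1925] t 0.1
slide [-0.4803, -0.3012, -0.0669] rot [-0.1, 0.1, 79.9]
```

>>> move_arm:
  increments:
    - {"slide": [-0.05, -0.03, -0.067], "delta_rot": [0, 0, 8], "hand": 255}
    - {"slide": [-0.1, -0.06, -0.067], "delta_rot": [0, 0, 18], "hand": 255}
    - {"slide": [-0.15, -0.09, -0.067], "delta_rot": [0, 0, 28], "hand": 255}
    - {"slide": [-0.2, -0.12, -0.067], "delta_rot": [0, 0, 38], "hand": 255}
    - {"slide": [-0.25, -0.15, -0.067], "delta_rot": [0, 0, 48], "hand": 255}
    - {"slide": [-0.3, -0.18, -0.067], "delta_rot": [0, 0, 58], "hand": 255}
    - {"slide": [-0.35, -0.21, -0.067], "delta_rot": [0, 0, 66], "hand": 255}
    - {"slide": [-0.4, -0.25, -0.067], "delta_rot": [0, 0, 74], "hand": 255}
    - {"slide": [-0.45, -0.28, -0.067], "delta_rot": [0, 0, 80], "hand": 255}
    - {"slide": [-0.48, -0.301, -0.067], "delta_rot": [0, 0, 80], "hand": 255}
    - {"slide": [-0.48, -0.301, -0.067], "delta_rot": [0, 0, 80], "hand": 255}
    - {"slide": [-0.48, -0.301, -0.067], "delta_rot": [0, 0, 80], "hand": 255}

```text
t: 1.6
tool_pos: [0.5541, 0.2117, 0.2601]
tcp_rot: [-2.318, -2.118, 0.001]
ft_force: [0.1, 0.2, 0.2]
width: -0.002
gripper_force: 0.0
```

Run:
```python
from h import *
s=ctrl.observe();im=ctrl.get_image("wrist");cv2.imwrite("pics/w1.png",im);c=cam("wrist",s)
print(s["t"],s["tool_pos"],s["width"],s["ft_force"])
for n,z in(("orange",.078),("red",.05)):
    for k in blobs(im,n,60)[:3]:
        b=cv2.minAreaRect(k);bp=cv2.boxPoints(b);print(n,np.round(bp).tolist(),np.round(ray(c,bp,z)[:,:2],4).tolist(),np.round(ray(c,b[0],z),4))
```

```text
1.6 [0.55409315 0.21169758 0.26006915] -0.001666509976100952 [0.11671448 0.24712568 0.21453612]
orange [[430.0, 129.0], [472.0, 129.0], [472.0, 171.0], [430.0, 171.0]] [[0.6942, 0.2561], [0.746, 0.2514], [0.7493, 0.1981], [0.6953, 0.203]] [[0.7212 0.2277 0.078 ]]
orange [[347.0, 248.0], [365.0, 248.0], [365.0, 283.0], [347.0, 283.0]] [[0.5815, 0.1031], [0.6067, 0.1009], [0.6041, 0.0445], [0.5779, 0.0469]] [[0.5926 0.0744 0.078 ]]
orange [[315.0, 314.0], [327.0, 314.0], [327.0, 340.0], [315.0, 340.0]] [[0.5262, -0.0026], [0.5443, -0.0042], [0.5403, -0.0524], [0.5216, -0.0508]] [[ 0.5332 -0.0271  0.078 ]]
red [[309.0, 219.0], [339.0, 219.0], [339.0, 232.0], [309.0, 232.0]] [[0.5306, 0.1406], [0.5743, 0.1367], [0.5729, 0.1161], [0.5285, 0.1201]] [[0.5516 0.1285 0.05  ]]
```

View pics/w1.png

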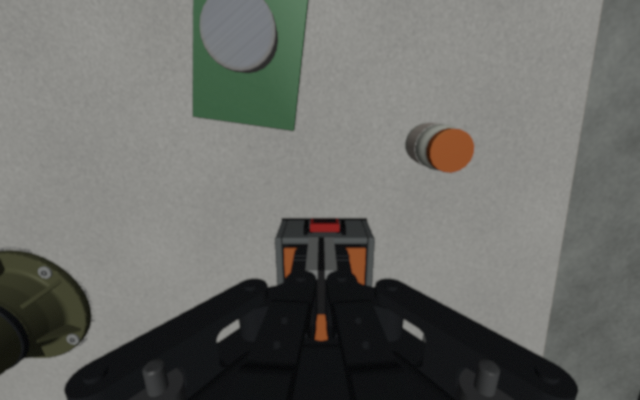

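The wrist view shows the red tab at (324,225), with the cover partly hidden behind the fingers. The tin at (238,30) and the jar at (450,150) are clear. The tab's position agrees with the top view to about 1 mm.

Next: approach with the fingers tilted 30° towards the unit.

Run:
```python
from h import *
inc([u2w((-.160,0,.045))],toolR(30))
```

```text
pos [0.5538 0.2124 0.2602] unit [-0.1973 -0.0041  0.2602] t 1.65
slide [-0.0375, 0.0044, 0.2152] rot [-0.1, -30.0, 0.0]
```

>>> move_arm:
  increments:
    - {"slide": [-0.02, 0.004, 0.05], "delta_rot": [0, -10, 0], "hand": 255}
    - {"slide": [-0.037, 0.004, 0.1], "delta_rot": [0, -20, 0], "hand": 255}
    - {"slide": [-0.037, 0.004, 0.15], "delta_rot": [0, -30, 0], "hand": 255}
    - {"slide": [-0.037, 0.004, 0.19], "delta_rot": [0, -30, 0], "hand": 255}
    - {"slide": [-0.037, 0.004, 0.215], "delta_rot": [0, -30, 0], "hand": 255}
    - {"slide": [-0.037, 0.004, 0.215], "delta_rot": [0, -30, 0], "hand": 255}
    - {"slide": [-0.037, 0.004, 0.215], "delta_rot": [0, -30, 0], "hand": 255}

```text
t: 2.52
tool_pos: [0.5558, 0.1746, 0.0467]
tcp_rot: [2.022, 1.847, -0.539]
ft_force: [1.2, 0.1, -0.1]
width: 0.004
gripper_force: 0.0
```

Run:
```python
from h import *
inc([u2w((-.131,0,.045)),u2w((-.119,0,.045)),u2w((-.150,0,.045))],toolR(30))
```

```text
pos [0.5558 0.1746 0.0467] unit [-0.1599  0.0012  0.0467] t 2.52
slide [-0.0242, -0.0012, 0.0159] rot [0.0, -0.1, -0.1]
slide [-0.0346, -0.0012, 0.0219] rot [0.0, -0.1, -0.1]
slide [-0.0077, -0.0012, 0.0064] rot [0.0, -0.1, -0.1]
```

>>> move_arm:
  increments:
    - {"slide": [-0.012, -0.001, 0.008], "delta_rot": [0, 0, 0], "hand": 255}
    - {"slide": [-0.02, -0.001, 0.0125], "delta_rot": [0, 0, 0], "hand": 255}
    - {"slide": [-0.024, -0.001, 0.0145], "delta_rot": [0, 0, 0], "hand": 255}
    - {"slide": [-0.027, -0.001, 0.016], "delta_rot": [0, 0, 0], "hand": 255}
    - {"slide": [-0.0285, -0.001, 0.017], "delta_rot": [0, 0, 0], "hand": 255}
    - {"slide": [-0.0285, -0.001, 0.017], "delta_rot": [0, 0, 0], "hand": 255}

```text
t: 3.28
tool_pos: [0.5514, 0.1406, 0.045]
tcp_rot: [2.022, 1.846, -0.542]
ft_force: [0.3, -1.1, -0.4]
width: 0.004
gripper_force: 0.0
```

>>> move_arm:
  increments:
    - {"slide": [-0.003, 0, 0.0017], "delta_rot": [0, 0, 0], "hand": 255}
    - {"slide": [-0.005, 0, 0.003], "delta_rot": [0, 0, 0], "hand": 255}
    - {"slide": [-0.005, 0, 0.003], "delta_rot": [0, 0, 0], "hand": 255}

```text
t: 3.65
tool_pos: [0.5509, 0.1344, 0.0449]
tcp_rot: [2.022, 1.845, -0.542]
ft_force: [1.0, -0.3, 0.2]
width: 0.001
gripper_force: 0.0
```

>>> move_arm:
  increments:
    - {"slide": [-0.002, 0, 0.001], "delta_rot": [0, 0, 0], "hand": 255}
    - {"slide": [-0.0035, 0, 0.002], "delta_rot": [0, 0, 0], "hand": 255}
    - {"slide": [-0.0035, 0, 0.002], "delta_rot": [0, 0, 0], "hand": 255}

```text
t: 4.03
tool_pos: [0.5505, 0.1304, 0.045]
tcp_rot: [2.022, 1.845, -0.542]
ft_force: [0.9, 0.2, 0.2]
width: 0.001
gripper_force: 0.0
```

Run:
```python
from h import *
s=ctrl.observe();im=ctrl.get_image("scene");cv2.imwrite("pics/s1.png",cv2.resize(im[100:260,280:480],None,fx=3,fy=3))
print(s["tool_pos"],s["ft_force"],proj(cam("scene"),s["tool_pos"]))
```

```text
[0.55054394 0.13044816 0.04503736] [0.89630055 0.16919117 0.17944491] [[371.01732258 175.93511802]]
```

View pics/s1.png

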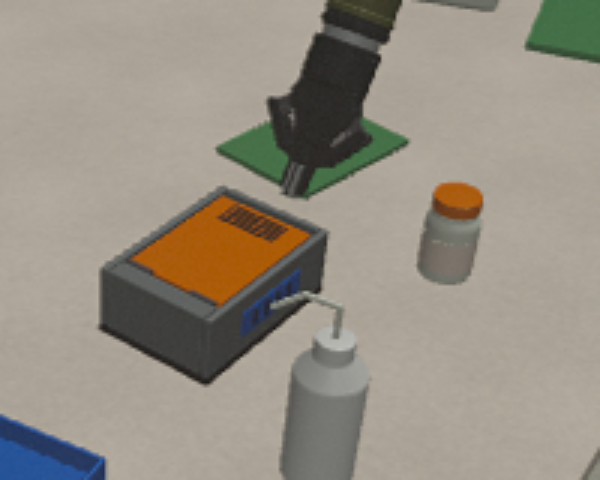

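The scene crop shows the fingertips just in front of the tab, still without contact. The bottle and jar are undisturbed. I'll go on in small steps.

>>> move_arm:
  increments:
    - {"slide": [-0.0015, 0, 0.001], "delta_rot": [0, 0, 0], "hand": 255}
    - {"slide": [-0.003, 0, 0.0017], "delta_rot": [0, 0, 0], "hand": 255}
    - {"slide": [-0.003, 0, 0.0017], "delta_rot": [0, 0, 0], "hand": 255}

```text
t: 4.45
tool_pos: [0.5502, 0.127, 0.0451]
tcp_rot: [2.022, 1.845, -0.542]
ft_force: [-0.2, 0.9, 0.5]
width: -0.003
gripper_force: 0.0
```

>>> move_arm:
  increments:
    - {"slide": [-0.002, 0, 0.001], "delta_rot": [0, 0, 0], "hand": 255}
    - {"slide": [-0.0035, 0, 0.002], "delta_rot": [0, 0, 0], "hand": 255}
    - {"slide": [-0.0035, 0, 0.002], "delta_rot": [0, 0, 0], "hand": 255}

```text
t: 4.82
tool_pos: [0.5498, 0.1229, 0.0451]
tcp_rot: [2.022, 1.845, -0.542]
ft_force: [-1.0, 0.1, 0.9]
width: -0.002
gripper_force: 0.0
```

Run:
```python
from h import *
s=ctrl.observe();im=ctrl.get_image("wrist");c=cam("wrist",s)
print(s["tool_pos"],s["ft_force"],proj(c,s["tool_pos"]),proj(c,[u2w((-.119,y,z)) for y,z in((-.021,.065),(.021,.065),(.021,.035),(-.021,.035))]).round())
for k in blobs(im,"red",10):print(cv2.boundingRect(k))
cv2.imwrite("pics/w2.png",cv2.resize(im[100:400,170:470],None,fx=2,fy=2))
```

```text
[0.54984825 0.12292456 0.04505697] [-1.03429733  0.13031576  0.92402275] [[320.46620948 227.53101723]] [[286. 242.]
 [355. 242.]
 [351. 206.]
 [290. 206.]]
(288, 205, 69, 46)
```

View pics/w2.png

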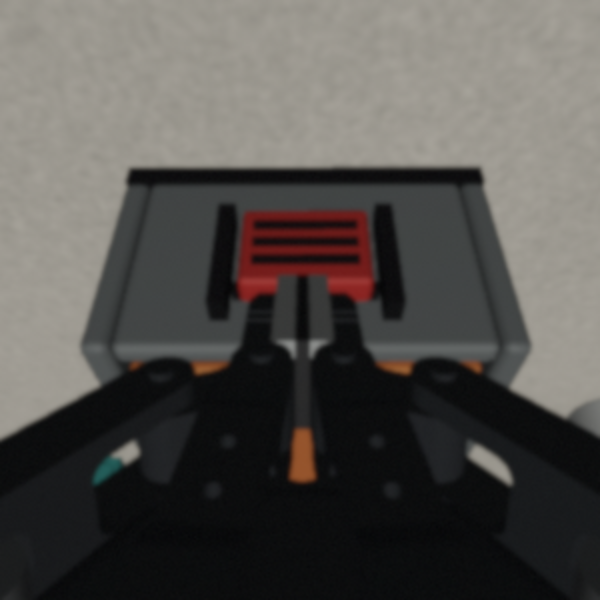

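The wrist crop shows the red face at rows 205 to 250, unpressed, with the finger ends near row 237. The projected TCP is at row 227. Before going on I'll check where the tips really show, by comparing the gripper pixels the two wrist views share.

Run:
```python
from h import *
s=ctrl.observe();im=ctrl.get_image("wrist");c=cam("wrist",s)
a=cv2.imread("pics/w1.png")
for r in range(206,284,3):print(r,[tuple(int(v) for v in a[r,x]) for x in(310,316,320,326,332)],'|',[tuple(int(v) for v in im[r,x]) for x in(310,316,320,326,332)])
for d in(0,.009):print(d,proj(c,[u2w((-.119+d,0,.035)),u2w((-.119+d,0,.065)),u2w((-.105,0,.065)),u2w((-.105,0,.08))]).round()[:,1])
```

```text
206 [(135, 139, 139), (136, 139, 139), (134, 138, 138), (139, 143, 143), (139, 142, 143)] | [(35, 36, 96), (34, 35, 96), (35, 35, 97), (35, 36, 98), (35, 37, 98)]
209 [(137, 141, 141), (135, 138, 139), (138, 142, 142), (139, 143, 143), (140, 143, 144)] | [(23, 24, 97), (23, 24, 97), (23, 24, 97), (22, 23, 91), (23, 24, 92)]
212 [(139, 142, 143), (137, 141, 141), (139, 143, 143), (141, 145, 145), (138, 142, 142)] | [(15, 13, 21), (13, 13, 20), (14, 12, 20), (12, 11, 17), (13, 12, 18)]
215 [(137, 141, 141), (135, 139, 139), (137, 141, 141), (138, 142, 142), (136, 140, 141)] | [(23, 24, 91), (22, 23, 91), (22, 24, 91), (22, 24, 91), (22, 24, 91)]
218 [(77, 80, 87), (68, 71, 75), (69, 71, 76), (69, 71, 76), (67, 69, 74)] | [(21, 21, 86), (22, 22, 86), (20, 21, 86), (18, 19, 74), (18, 19, 74)]
221 [(30, 30, 62), (14, 14, 27), (12, 11, 26), (13, 13, 27), (13, 12, 25)] | [(13, 13, 21), (15, 14, 23), (14, 13, 22), (15, 14, 23), (14, 12, 22)]
224 [(31, 33, 91), (25, 27, 110), (24, 26, 110), (24, 26, 110), (25, 27, 110)] | [(24, 26, 106), (26, 27, 107), (26, 28, 107), (26, 27, 107), (26, 28, 1
[... 2199 characters left out ...]
, 18, 19), (78, 79, 78), (75, 76, 76)]
272 [(60, 60, 59), (107, 109, 107), (31, 30, 31), (111, 112, 111), (56, 56, 55)] | [(72, 73, 72), (132, 133, 132), (44, 44, 44), (136, 138, 137), (67, 67, 66)]
275 [(17, 15, 14), (96, 97, 96), (32, 32, 32), (97, 98, 97), (18, 15, 15)] | [(13, 13, 12), (118, 120, 118), (44, 44, 44), (118, 120, 118), (13, 13, 13)]
278 [(18, 17, 16), (67, 67, 66), (30, 29, 30), (58, 59, 58), (18, 16, 15)] | [(13, 12, 11), (83, 84, 82), (43, 43, 43), (72, 73, 73), (14, 13, 13)]
281 [(19, 18, 17), (20, 18, 18), (30, 29, 29), (19, 18, 17), (18, 17, 15)] | [(13, 13, 11), (22, 22, 21), (44, 44, 44), (18, 18, 17), (14, 13, 12)]
0 [206. 243. 255. 276.]
0.009 [215. 251. 255. 276.]
```

Run:
```python
from h import *
c=cam("scene");M=toolR(30);p=np.array([.5505,.1304,.045])
for h in(0,.011):
  for d in(0,.01,.02,.03,.04,.05):print(h,d,proj(c,p+M@[h,0,-d]).round(1),proj(c,p+M@[-h,0,-d]).round(1))
im=cv2.imread("pics/s1.png");
a=cv2.cvtColor(im,cv2.COLOR_BGR2GRAY)[1::3,1::3][50:75,88:112]
print(a)
```

```text
0 0 [[371.  175.9]] [[371.  175.9]]
0 0.01 [[372.1 173.1]] [[372.1 173.1]]
0 0.02 [[373.2 170.3]] [[373.2 170.3]]
0 0.03 [[374.3 167.4]] [[374.3 167.4]]
0 0.04 [[375.4 164.6]] [[375.4 164.6]]
0 0.05 [[376.5 161.7]] [[376.5 161.7]]
0.011 0 [[372.5 176.1]] [[369.5 175.8]]
0.011 0.01 [[373.6 173.3]] [[370.6 172.9]]
0.011 0.02 [[374.7 170.5]] [[371.7 170.1]]
0.011 0.03 [[375.8 167.7]] [[372.8 167.2]]
0.011 0.04 [[376.9 164.8]] [[373.9 164.3]]
0.011 0.05 [[378. 162.]] [[375.  161.4]]
[[ 95  94  95  96  95  97  73  46  42  44  42  43  46  44  46  41  44  42
   44  41  44  44  45  43]
 [ 94  95  95  95  96  97  96  74  45  43  42  38  43  42  44  42  43  43
   41  44  43  43  43  43]
 [ 93  96  94  93  96  96  98 100  55  43  43  44  42  45  47  41  42  44
   42  44  45  43  41  44]
 [ 96  94  94  93  95  93  96  99  53  47  40  39  40  46  45  41  41  42
   43  43  43  42  39  43]
 [ 95  96  96  95  95  94  97  85  48  77  70  47  40  39  42  40  40  43
   40  45  39  40  39  40]
 [ 96  95  95  98  95  97  99  63  48  93  60  73 102  65  43  43  41  38
   43  47  46  49  35  58]
 [ 97  96 
[... 1209 characters left out ...]
15 150 167 167 166 165 164 162 162 163 162 162 161 161 162 163 162
  163 163 163 163 163 164]
 [ 77  91  98 117 148 164 164 164 164 164 162 162 162 160 160 162 163 161
  162 162 164 164 163 164]
 [ 59  61  69  88 101 106 113 139 163 165 166 163 162 160 162 165 164 164
  162 163 163 165 164 166]
 [ 84  64  58  59  65  82  96 100 115 147 165 166 164 163 163 165 165 166
  165 166 166 167 165 165]
 [ 89 115 100  68  59  60  61  75  93 104 116 148 165 167 167 166 164 164
  164 164 164 166 164 163]
 [ 63  61  92 110 103  79  61  58  63  71  89 102 106 112 141 166 168 167
  165 165 164 165 164 165]
 [ 54  70  56  59  89 109 102  77  59  55  61  63  79  96 109 115 144 165
  167 165 165 164 164 163]]
```

In both the wrist and scene views the finger ends show about 42 mm behind the reported TCP along the tool axis. The pad centre at 61 mm back is consistent with that. So the tips are now above the tab (z about 0.08), which is why nothing was touched. From here I plan in terms of the real tip.

```bash
cat >> h.py <<'E'
D=.042 # real tip lies this far behind the reported TCP
def tip(s=None):
    s=s or ctrl.observe();M=R.from_rotvec(s["tcp_rot"]).as_matrix();return s["tool_pos"]-D*M[:,2]
def uinc(pts,tilt=0): # unit-frame tip targets
    M=toolR(tilt);s=ctrl.observe();print("tip unit",np.round(UR().T@(tip(s)-U0),4),"F unit",np.round(UR().T@s["ft_force"],1))
    inc([u2w(p)+D*M[:,2] for p in pts],M,s)
E
python3 - <<'E'
from h import *
uinc([(-.150,0,.081),(-.150,0,.045),(-.132,0,.045)],30)
E
```

```text
tip unit [-1.292e-01 -1.000e-04  8.140e-02] F unit [0.9 0.3 0.8]
pos [0.5499 0.1233 0.045 ] unit [-0.1082 -0.0002  0.045 ] t 4.92
slide [0.0182, 0.0001, -0.0101] rot [-0.1, -0.0, -0.1]
slide [0.0362, 0.0001, 0.0211] rot [-0.1, -0.0, -0.1]
slide [0.0206, 0.0001, 0.0301] rot [-0.1, -0.0, -0.1]
```

>>> move_arm:
  increments:
    - {"slide": [0.018, 0, -0.01], "delta_rot": [0, 0, 0], "hand": 255}
    - {"slide": [0.036, 0, 0.021], "delta_rot": [0, 0, 0], "hand": 255}
    - {"slide": [0.036, 0, 0.021], "delta_rot": [0, 0, 0], "hand": 255}
    - {"slide": [0.028, 0, 0.026], "delta_rot": [0, 0, 0], "hand": 255}
    - {"slide": [0.021, 0, 0.03], "delta_rot": [0, 0, 0], "hand": 255}
    - {"slide": [0.021, 0, 0.03], "delta_rot": [0, 0, 0], "hand": 255}

```text
t: 5.68
tool_pos: [0.5506, 0.125, 0.0097]
tcp_rot: [2.025, 1.843, -0.541]
ft_force: [0.3, 0.0, -0.3]
width: -0.001
gripper_force: 0.0
```

>>> move_arm:
  increments:
    - {"slide": [-0.003, 0, 0.0017], "delta_rot": [0, 0, 0], "hand": 255}
    - {"slide": [-0.005, 0, 0.003], "delta_rot": [0, 0, 0], "hand": 255}
    - {"slide": [-0.005, 0, 0.003], "delta_rot": [0, 0, 0], "hand": 255}

```text
t: 6.05
tool_pos: [0.5501, 0.1221, 0.0088]
tcp_rot: [2.022, 1.847, -0.539]
ft_force: [-0.1, 2.9, 3.1]
width: -0.001
gripper_force: 2.0
```

Contact with the tab, so I press on.

>>> move_arm:
  increments:
    - {"slide": [-0.0025, 0, 0.0015], "delta_rot": [0, 0, 0], "hand": 255}
    - {"slide": [-0.005, 0, 0.003], "delta_rot": [0, 0, 0], "hand": 255}
    - {"slide": [-0.005, 0, 0.003], "delta_rot": [0, 0, 0], "hand": 255}

```text
t: 6.42
tool_pos: [0.5496, 0.1159, 0.0085]
tcp_rot: [2.022, 1.847, -0.539]
ft_force: [0.2, 5.6, 4.6]
width: 0.0
gripper_force: 3.1
```

>>> move_arm:
  increments:
    - {"slide": [-0.0018, 0, 0.001], "delta_rot": [0, 0, 0], "hand": 255}
    - {"slide": [-0.0035, 0, 0.002], "delta_rot": [0, 0, 0], "hand": 255}
    - {"slide": [-0.0035, 0, 0.002], "delta_rot": [0, 0, 0], "hand": 255}

```text
t: 6.8
tool_pos: [0.5496, 0.1145, 0.0085]
tcp_rot: [2.022, 1.85, -0.534]
ft_force: [0.1, 9.2, 4.8]
width: 0.003
gripper_force: 4.8
```

Run:
```python
from h import *
im=ctrl.get_image("scene");c=cam("scene")
for k in blobs(im,"orange",40)[:2]:
    b=cv2.boundingRect(k);print(b)
for a in(0,.48):print(a,proj(c,[u2w((.075-.163*np.cos(a),y,.076+.163*np.sin(a))) for y in(-.058,.058)]).round())
uinc([(-.150,0,.05)],30)
```

```text
(324, 149, 59, 53)
(425, 161, 16, 12)
0 [[352. 165.]
 [382. 178.]]
0.48 [[351. 147.]
 [381. 160.]]
tip unit [-0.1202  0.0002  0.045 ] F unit [-9.  -1.3  4.4]
pos [0.5496 0.1145 0.0085] unit [-0.0994  0.0003  0.0085] t 6.85
slide [0.0232, -0.0003, -0.0191] rot [0.1, -0.3, -0.0]
```

The cover has popped: its orange top edge is now at row 149, against about 165 when shut. Now I back off, rise, and get in front of the free edge at y = −35.

Run:
```python
from h import *
uinc([(-.150,0,.046)],30)
uinc([(-.150,-.035,.13),(-.10,-.035,.13)],0)
```

```text
tip unit [-0.1202  0.0002  0.045 ] F unit [-9.  -1.3  4.4]
pos [0.5496 0.1145 0.0085] unit [-0.0994  0.0003  0.0085] t 6.85
slide [0.0251, -0.0003, -0.0156] rot [0.1, -0.3, -0.0]
tip unit [-0.1202  0.0002  0.045 ] F unit [-9.  -1.3  4.4]
pos [0.5496 0.1145 0.0085] unit [-0.0994  0.0003  0.0085] t 6.85
slide [0.0045, -0.0352, -0.0942] rot [0.1, 29.7, 0.0]
slide [-0.0389, -0.0352, -0.0694] rot [0.1, 29.7, 0.0]
```

>>> move_arm:
  increments:
    - {"slide": [0.025, 0, -0.0156], "delta_rot": [0, 0, 0], "hand": 255}
    - {"slide": [0.025, 0, -0.0156], "delta_rot": [0, 0, 0], "hand": 255}
    - {"slide": [0.02, -0.018, -0.05], "delta_rot": [0, 10, 0], "hand": 255}
    - {"slide": [0.012, -0.035, -0.08], "delta_rot": [0, 20, 0], "hand": 255}
    - {"slide": [0.0045, -0.035, -0.094], "delta_rot": [0, 29.7, 0], "hand": 255}
    - {"slide": [0.0045, -0.035, -0.094], "delta_rot": [0, 29.7, 0], "hand": 255}
    - {"slide": [-0.039, -0.035, -0.069], "delta_rot": [0, 29.7, 0], "hand": 255}
    - {"slide": [-0.039, -0.035, -0.069], "delta_rot": [0, 29.7, 0], "hand": 255}

```text
t: 7.85
tool_pos: [0.5127, 0.109, 0.0863]
tcp_rot: [2.324, 2.107, -0.014]
ft_force: [0.2, 0.0, -0.2]
width: -0.002
gripper_force: 0.0
```

Run:
```python
from h import *
s=ctrl.observe();im=ctrl.get_image("wrist");cv2.imwrite("pics/w3.png",im)
r=.163
P=[(-.10,-.035,.13),(-.082,-.035,.13)]
for a in(.6,.8,1.0,1.2,1.4,1.57,1.7): P.append((.075-r*np.cos(a)-.012-.003*np.sin(a),-.035,.077+r*np.sin(a)-.018))
uinc(P,0)
```

```text
tip unit [-0.0938 -0.0359  0.1284] F unit [-0.1  0.3 -0.2]
pos [0.5128 0.1118 0.0864] unit [-0.0935 -0.036   0.0864] t 7.9
slide [0.0065, 0.001, -0.0017] rot [-0.1, 0.5, -0.4]
slide [-0.0115, 0.0011, -0.0015] rot [-0.1, 0.5, -0.4]
slide [-0.0205, 0.0011, -0.0225] rot [-0.1, 0.5, -0.4]
slide [-0.0412, 0.0011, -0.0472] rot [-0.1, 0.5, -0.4]
slide [-0.0664, 0.0013, -0.0673] rot [-0.1, 0.5, -0.4]
slide [-0.0953, 0.0014, -0.0818] rot [-0.1, 0.5, -0.4]
slide [-0.1266, 0.0016, -0.0903] rot [-0.1, 0.5, -0.4]
slide [-0.1541, 0.0017, -0.0924] rot [-0.1, 0.5, -0.4]
slide [-0.1752, 0.0019, -0.0909] rot [-0.1, 0.5, -0.4]
```

View pics/w3.png

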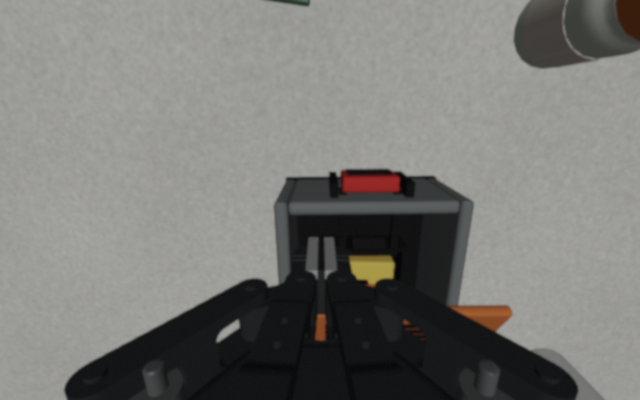

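The wrist view shows the cover ajar, with its corner at (510,307). The bay is open and the yellow pack is visible at (372,267). The fingers are in front of the edge. I push it along its arc.

>>> move_arm:
  increments:
    - {"slide": [-0.0115, 0.001, -0.0015], "delta_rot": [0, 0, 0], "hand": 255}
    - {"slide": [-0.016, 0.001, -0.012], "delta_rot": [0, 0, 0], "hand": 255}
    - {"slide": [-0.0205, 0.001, -0.0225], "delta_rot": [0, 0, 0], "hand": 255}
    - {"slide": [-0.03, 0.001, -0.035], "delta_rot": [0, 0, 0], "hand": 255}
    - {"slide": [-0.041, 0.001, -0.047], "delta_rot": [0, 0, 0], "hand": 255}
    - {"slide": [-0.053, 0.001, -0.057], "delta_rot": [0, 0, 0], "hand": 255}
    - {"slide": [-0.0665, 0.001, -0.067], "delta_rot": [0, 0, 0], "hand": 255}

```text
t: 8.78
tool_pos: [0.5095, 0.0483, 0.1566]
tcp_rot: [2.316, 2.116, -0.003]
ft_force: [0.6, 2.5, 1.9]
width: -0.002
gripper_force: 0.9
```

```bash
cat >> h.py <<'E'
def cover(tag=None):
    im=ctrl.get_image("scene");c=cam("scene")
    if tag: cv2.imwrite(f"pics/{tag}.png",im)
    print("orange",[cv2.boundingRect(k) for k in blobs(im,"orange",25)[:4]])
    for a in(0,.48,.8,1,1.2,1.57,1.83):print(a,proj(c,[u2w((.075-.163*np.cos(a),y,.076+.163*np.sin(a))) for y in(-.058,.058)]).round().tolist(),end=' ')
    print()
E
python3 - <<'E'
from h import *
cover();uinc([(-.0,-.035,.2)])
E
```

```text
orange [(323, 138, 52, 64), (425, 161, 16, 12)]
0 [[352.0, 165.0], [382.0, 178.0]] 0.48 [[351.0, 147.0], [381.0, 160.0]] 0.8 [[345.0, 139.0], [377.0, 152.0]] 1 [[340.0, 136.0], [373.0, 150.0]] 1.2 [[335.0, 136.0], [367.0, 149.0]] 1.57 [[322.0, 140.0], [355.0, 154.0]] 1.83 [[312.0, 147.0], [346.0, 162.0]] 
tip unit [-0.0272 -0.0331  0.1996] F unit [0.6 0.4 1.9]
pos [0.5099 0.0452 0.1576] unit [-0.0269 -0.033   0.1576] t 8.82
slide [-0.0269, -0.0019, -0.0003] rot [0.2, 0.3, -0.3]
```

>>> move_arm:
  increments:
    - {"slide": [-0.014, -0.002, -0.006], "delta_rot": [0, 0, 0], "hand": 255}
    - {"slide": [-0.028, -0.002, -0.0115], "delta_rot": [0, 0, 0], "hand": 255}
    - {"slide": [-0.044, -0.002, -0.016], "delta_rot": [0, 0, 0], "hand": 255}
    - {"slide": [-0.06, -0.002, -0.02], "delta_rot": [0, 0, 0], "hand": 255}
    - {"slide": [-0.074, -0.002, -0.022], "delta_rot": [0, 0, 0], "hand": 255}
    - {"slide": [-0.087, -0.002, -0.022], "delta_rot": [0, 0, 0], "hand": 255}
    - {"slide": [-0.1, -0.002, -0.022], "delta_rot": [0, 0, 0], "hand": 255}
    - {"slide": [-0.11, -0.002, -0.022], "delta_rot": [0, 0, 0], "hand": 255}
    - {"slide": [-0.116, -0.002, -0.022], "delta_rot": [0, 0, 0], "hand": 255}
    - {"slide": [-0.116, -0.002, -0.022], "delta_rot": [0, 0, 0], "hand": 255}

```text
t: 10.07
tool_pos: [0.4963, -0.0668, 0.1775]
tcp_rot: [2.319, 2.115, -0.006]
ft_force: [0.2, -0.7, 1.1]
width: 0.001
gripper_force: 0.0
```

Run:
```python
from h import *
cover();uinc([(-.06,0,.24)])
```

```text
orange [(315, 148, 38, 55), (425, 161, 16, 12)]
0 [[352.0, 165.0], [382.0, 178.0]] 0.48 [[351.0, 147.0], [381.0, 160.0]] 0.8 [[345.0, 139.0], [377.0, 152.0]] 1 [[340.0, 136.0], [373.0, 150.0]] 1.2 [[335.0, 136.0], [367.0, 149.0]] 1.57 [[322.0, 140.0], [355.0, 154.0]] 1.83 [[312.0, 147.0], [346.0, 162.0]] 
tip unit [ 0.0852 -0.0366  0.2195] F unit [-1.1  0.3  0.2]
pos [ 0.4963 -0.0663  0.1775] unit [ 0.0854 -0.0366  0.1775] t 10.12
slide [0.1453, 0.0363, -0.0212] rot [-0.0, 0.3, -0.1]
```

The cover is fully open at its stop. Now I back off over the bay, partly open the gripper and measure the pack.

>>> move_arm:
  increments:
    - {"slide": [0.03, 0.0, -0.01], "delta_rot": [0, 0.3, 0], "hand": 255}
    - {"slide": [0.065, 0.036, -0.01], "delta_rot": [0, 0.3, 0], "hand": 120}
    - {"slide": [0.065, 0.036, -0.01], "delta_rot": [0, 0.3, 0], "hand": 120}
    - {"slide": [0.065, 0.036, -0.01], "delta_rot": [0, 0.3, 0], "hand": 120}
    - {"slide": [0.065, 0.036, -0.01], "delta_rot": [0, 0.3, 0], "hand": 120}

```text
t: 10.75
tool_pos: [0.5376, -0.0059, 0.1873]
tcp_rot: [-2.322, -2.116, 0.0]
ft_force: [0.6, -0.4, 0.9]
width: 0.528
gripper_force: 0.0
```

Run:
```python
from h import *
s=ctrl.observe();im=ctrl.get_image("wrist");c=cam("wrist",s);cv2.imwrite("pics/w4.png",im)
print(s["tool_pos"],s["width"],np.round(UR().T@(tip(s)-U0),4))
for k in blobs(im,"yellow",60)[:6]:
    b=cv2.minAreaRect(k);bp=cv2.boxPoints(b);print(np.round(bp).tolist(),np.round((ray(c,bp,.034)-U0)@UR(),4)[:,:2].tolist())
m=mask(im,"yellow");pts=cv2.findNonZero(m)
print(cv2.minAreaRect(pts))
t=ctrl.get_image("top");ct=cam("top")
for k in blobs(t,"yellow",20)[:4]:
    b=cv2.minAreaRect(k);print("top",np.round(b[0]),np.round((ray(ct,cv2.boxPoints(b),.034)-U0)@UR(),4)[:,:2].tolist())
```

```text
[ 0.53759209 -0.00588797  0.18726521] 0.5279738643518671 [ 0.0216 -0.0009  0.2293]
[[293.0, 205.0], [295.0, 129.0], [349.0, 130.0], [347.0, 206.0]] [[0.0542, -0.0349], [-0.0373, -0.0297], [-0.0354, 0.0322], [0.0564, 0.0319]]
((321.1125793457031, 167.4475860595703), (54.22908401489258, 76.35943603515625), 1.5911402702331543)
top [282. 197.] [[0.0134, -0.0338], [0.015, 0.0288], [0.0596, 0.0273], [0.0579, -0.0353]]
```

View pics/w4.png

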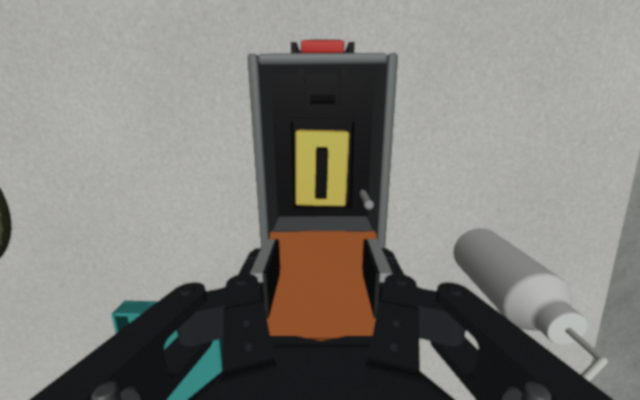

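The wrist view shows the pack at (321,167), turned about −1.6° from the unit, with its rib at (321,172). The kicker pin is at (367,199) and the cover is open. In the unit frame the pack centre is at about (9.5, 0) mm.

I descend onto the rib.

Run:
```python
from h import *
uinc([(.0095,0,.12),(.0095,0,.050),(.0095,0,.040)])
```

```text
tip unit [ 0.0214 -0.0008  0.2294] F unit [ 0.4  0.2 -0.3]
pos [ 0.5378 -0.0058  0.1874] unit [ 0.0214 -0.0007  0.1874] t 10.85
slide [0.0119, 0.0007, 0.1095] rot [0.0, -0.0, -0.2]
slide [0.0118, 0.0007, 0.1795] rot [0.0, -0.0, -0.2]
slide [0.0118, 0.0007, 0.1895] rot [0.0, -0.0, -0.2]
```

>>> move_arm:
  increments:
    - {"slide": [0.012, 0.0007, 0.05], "delta_rot": [0, 0, 1.4], "hand": 130}
    - {"slide": [0.012, 0.0007, 0.1], "delta_rot": [0, 0, 1.4], "hand": 130}
    - {"slide": [0.012, 0.0007, 0.14], "delta_rot": [0, 0, 1.4], "hand": 130}
    - {"slide": [0.012, 0.0007, 0.165], "delta_rot": [0, 0, 1.4], "hand": 130}
    - {"slide": [0.012, 0.0007, 0.177], "delta_rot": [0, 0, 1.4], "hand": 130}
    - {"slide": [0.012, 0.0007, 0.183], "delta_rot": [0, 0, 1.4], "hand": 130}
    - {"slide": [0.012, 0.0007, 0.187], "delta_rot": [0, 0, 1.4], "hand": 130}
    - {"slide": [0.012, 0.0007, 0.188], "delta_rot": [0, 0, 1.4], "hand": 130}

```text
t: 11.85
tool_pos: [0.5405, 0.007, -0.0002]
tcp_rot: [2.346, 2.089, 0.002]
ft_force: [-0.5, 0.2, -0.4]
width: 0.493
gripper_force: 0.0
```

>>> move_arm:
  increments:
    - {"slide": [0, 0, 0], "delta_rot": [0, 0, 0], "hand": 255}
    - {"slide": [0, 0, 0], "delta_rot": [0, 0, 0], "hand": 255}
    - {"slide": [0, 0, 0], "delta_rot": [0, 0, 0], "hand": 255}
    - {"slide": [0, 0, 0], "delta_rot": [0, 0, 0], "hand": 255}

```text
t: 12.35
tool_pos: [0.5404, 0.0071, -0.0002]
tcp_rot: [2.346, 2.089, 0.001]
ft_force: [-0.9, 0.7, 5.4]
width: 0.148
gripper_force: 60.9
```

>>> move_arm:
  increments:
    - {"slide": [0, 0, -0.008], "delta_rot": [0, 0, 0], "hand": 255}
    - {"slide": [0, 0, -0.02], "delta_rot": [0, 0, 0], "hand": 255}
    - {"slide": [0, 0, -0.04], "delta_rot": [0, 0, 0], "hand": 255}
    - {"slide": [0, 0, -0.07], "delta_rot": [0, 0, 0], "hand": 255}
    - {"slide": [0, 0, -0.1], "delta_rot": [0, 0, 0], "hand": 255}
    - {"slide": [0, 0, -0.14], "delta_rot": [0, 0, 0], "hand": 255}
    - {"slide": [0, 0, -0.18], "delta_rot": [0, 0, 0], "hand": 255}
    - {"slide": [0, 0, -0.22], "delta_rot": [0, 0, 0], "hand": 255}
    - {"slide": [0, 0, -0.26], "delta_rot": [0, 0, 0], "hand": 255}
    - {"slide": [0, 0, -0.285], "delta_rot": [0, 0, 0], "hand": 255}
    - {"slide": [0, 0, -0.29], "delta_rot": [0, 0, 0], "hand": 255}
    - {"slide": [0, 0, -0.29], "delta_rot": [0, 0, 0], "hand": 255}

```text
t: 13.85
tool_pos: [0.5395, 0.0068, 0.2886]
tcp_rot: [-2.346, -2.089, 0.001]
ft_force: [-0.5, 0.7, -4.8]
width: 0.147
gripper_force: 59.8
```

Run:
```python
from h import *
im=cv2.imread("pics/top0.png");c=cam("top")
k=blobs(im,"blue")[1-1];print(cv2.contourArea(k))
b=cv2.minAreaRect(blobs(im,"blue",1000)[0]);print(b)
w=ctrl.get_image("wrist");s=ctrl.observe()
for k in blobs(w,"yellow",60)[:3]:print("wristyellow",cv2.minAreaRect(k))
M=toolR()@R.from_euler('z',0,degrees=True).as_matrix()
R0=R.from_rotvec(s["tcp_rot"]).as_matrix()
inc([(.53,-.367,s["tool_pos"][2]),(.53,-.367,.06),(.53,-.367,.0)],R0)
cover()
```

```text
2723.0
((390.9257507324219, 197.25743103027344), (45.67220687866211, 62.28933334350586), 84.2894058227539)
wristyellow ((320.5, 222.5), (105.0, 111.0), 90.0)
pos [0.5392 0.0068 0.2879] unit [ 0.0088 -0.0005  0.2879] t 13.9
slide [-0.3724, 0.0341, 0.0001] rot [0.0, 0.0, 0.0]
slide [-0.3722, 0.0346, 0.228] rot [0.0, 0.0, 0.0]
slide [-0.3722, 0.0347, 0.288] rot [0.0, 0.0, 0.0]
orange [(314, 148, 39, 54), (425, 161, 16, 12)]
0 [[352.0, 165.0], [382.0, 178.0]] 0.48 [[351.0, 147.0], [381.0, 160.0]] 0.8 [[345.0, 139.0], [377.0, 152.0]] 1 [[340.0, 136.0], [373.0, 150.0]] 1.2 [[335.0, 136.0], [367.0, 149.0]] 1.57 [[322.0, 140.0], [355.0, 154.0]] 1.83 [[312.0, 147.0], [346.0, 162.0]]
```

The pack is held and lifted clear. Next I carry it over the cover to the tray.

>>> move_arm:
  increments:
    - {"slide": [-0.015, 0.001, 0], "delta_rot": [0, 0, 0], "hand": 255}
    - {"slide": [-0.045, 0.004, 0], "delta_rot": [0, 0, 0], "hand": 255}
    - {"slide": [-0.085, 0.008, 0], "delta_rot": [0, 0, 0], "hand": 255}
    - {"slide": [-0.13, 0.012, 0], "delta_rot": [0, 0, 0], "hand": 255}
    - {"slide": [-0.175, 0.016, 0], "delta_rot": [0, 0, 0], "hand": 255}
    - {"slide": [-0.22, 0.02, 0], "delta_rot": [0, 0, 0], "hand": 255}
    - {"slide": [-0.265, 0.025, 0], "delta_rot": [0, 0, 0], "hand": 255}
    - {"slide": [-0.305, 0.03, 0], "delta_rot": [0, 0, 0], "hand": 255}
    - {"slide": [-0.34, 0.034, 0], "delta_rot": [0, 0, 0], "hand": 255}
    - {"slide": [-0.362, 0.034, 0], "delta_rot": [0, 0, 0], "hand": 255}
    - {"slide": [-0.372, 0.034, 0], "delta_rot": [0, 0, 0], "hand": 255}
    - {"slide": [-0.372, 0.034, 0], "delta_rot": [0, 0, 0], "hand": 255}

```text
t: 15.45
tool_pos: [0.53, -0.3672, 0.2888]
tcp_rot: [-2.347, -2.087, 0.001]
ft_force: [1.3, -0.1, -2.9]
width: 0.148
gripper_force: 59.6
```

Run:
```python
from h import *
w=ctrl.get_image("wrist");s=ctrl.observe();c=cam("wrist",s)
for k in blobs(w,"yellow",60)[:2]:print("y",cv2.boundingRect(k))
for k in blobs(w,"blue",500)[:2]:
    b=cv2.boxPoints(cv2.minAreaRect(k));print("b",b.round().tolist(),ray(c,b,.03)[:,:2].round(3).tolist())
inc([(.53,-.367,.0)],R.from_rotvec(s["tcp_rot"]).as_matrix());print(s["ft_force"])
```

```text
y (265, 171, 112, 105)
b [[260.0, 102.0], [358.0, 86.0], [371.0, 169.0], [273.0, 184.0]] [[0.453, -0.265], [0.597, -0.26], [0.608, -0.383], [0.451, -0.39]]
pos [ 0.5307 -0.3661  0.2889] unit [0.3809 0.0243 0.2889] t 15.5
slide [-0.0012, -0.0005, 0.2889] rot [0.0, 0.0, 0.0]
[ 0.14138911  0.41744184 -3.71826387]
```

>>> move_arm:
  increments:
    - {"slide": [0, 0, 0.02], "delta_rot": [0, 0, 0], "hand": 255}
    - {"slide": [0, 0, 0.06], "delta_rot": [0, 0, 0], "hand": 255}
    - {"slide": [0, 0, 0.1], "delta_rot": [0, 0, 0], "hand": 255}
    - {"slide": [0, 0, 0.14], "delta_rot": [0, 0, 0], "hand": 255}
    - {"slide": [0, 0, 0.18], "delta_rot": [0, 0, 0], "hand": 255}
    - {"slide": [0, 0, 0.215], "delta_rot": [0, 0, 0], "hand": 255}
    - {"slide": [0, 0, 0.245], "delta_rot": [0, 0, 0], "hand": 255}
    - {"slide": [0, 0, 0.265], "delta_rot": [0, 0, 0], "hand": 255}
    - {"slide": [0, 0, 0.277], "delta_rot": [0, 0, 0], "hand": 255}
    - {"slide": [0, 0, 0.284], "delta_rot": [0, 0, 0], "hand": 255}
    - {"slide": [0, 0, 0.287], "delta_rot": [0, 0, 0], "hand": 255}
    - {"slide": [0, 0, 0.287], "delta_rot": [0, 0, 0], "hand": 255}

```text
t: 17.0
tool_pos: [0.5311, -0.3668, 0.0028]
tcp_rot: [2.346, 2.089, 0.001]
ft_force: [-0.7, -0.3, -3.4]
width: 0.147
gripper_force: 59.6
```

>>> move_arm:
  increments:
    - {"slide": [0, 0, 0.002], "delta_rot": [0, 0, 0], "hand": 255}
    - {"slide": [0, 0, 0.004], "delta_rot": [0, 0, 0], "hand": 255}
    - {"slide": [0, 0, 0.004], "delta_rot": [0, 0, 0], "hand": 255}

```text
t: 17.38
tool_pos: [0.5307, -0.3664, -0.0019]
tcp_rot: [-2.346, -2.089, -0.0]
ft_force: [-0.1, 0.5, -3.5]
width: 0.153
gripper_force: 59.6
```

>>> move_arm:
  increments:
    - {"slide": [0, 0, 0.001], "delta_rot": [0, 0, 0], "hand": 255}
    - {"slide": [0, 0, 0.002], "delta_rot": [0, 0, 0], "hand": 255}
    - {"slide": [0, 0, 0.002], "delta_rot": [0, 0, 0], "hand": 255}

```text
t: 17.75
tool_pos: [0.5308, -0.3666, -0.0031]
tcp_rot: [-2.346, -2.089, -0.001]
ft_force: [-1.8, 2.1, 4.5]
width: 0.148
gripper_force: 60.5
```

The pack touches the floor, so I release and rise.

>>> move_arm:
  increments:
    - {"slide": [0, 0, 0], "delta_rot": [0, 0, 0], "hand": 190}
    - {"slide": [0, 0, 0], "delta_rot": [0, 0, 0], "hand": 140}
    - {"slide": [0, 0, 0], "delta_rot": [0, 0, 0], "hand": 140}
    - {"slide": [0, 0, 0], "delta_rot": [0, 0, 0], "hand": 140}
    - {"slide": [0, 0, -0.02], "delta_rot": [0, 0, 0], "hand": 140}
    - {"slide": [0, 0, -0.06], "delta_rot": [0, 0, 0], "hand": 140}
    - {"slide": [0, 0, -0.11], "delta_rot": [0, 0, 0], "hand": 140}
    - {"slide": [0, 0, -0.16], "delta_rot": [0, 0, 0], "hand": 255}
    - {"slide": [0, 0, -0.2], "delta_rot": [0, 0, 0], "hand": 255}
    - {"slide": [0, 0, -0.2], "delta_rot": [0, 0, 0], "hand": 255}

```text
t: 19.0
tool_pos: [0.5324, -0.3687, 0.2019]
tcp_rot: [2.341, 2.083, 0.005]
ft_force: [0.2, 1.0, -0.3]
width: -0.001
gripper_force: 0.0
```

Run:
```python
from h import *
w=ctrl.get_image("top");c=cam("top");s=ctrl.observe()
for k in blobs(w,"yellow",20)[:2]:
    b=cv2.minAreaRect(k);print("y",b,ray(c,cv2.boxPoints(b),.031)[:,:2].round(3).tolist())
w=ctrl.get_image("wrist");c=cam("wrist",s)
for k in blobs(w,"yellow",60)[:2]:
    b=cv2.minAreaRect(k);print("wy",b,ray(c,cv2.boxPoints(b),.031)[:,:2].round(3).tolist())
cover();uinc([(.155,0,.205),(.155,0,.30)])
```

```text
y ((388.5, 197.0), (18.0, 21.0), 90.0) [[0.56, -0.326], [0.559, -0.393], [0.501, -0.392], [0.502, -0.325]]
wy ((319.5, 174.0), (68.0, 47.0), 90.0) [[0.508, -0.32], [0.564, -0.327], [0.556, -0.413], [0.496, -0.406]]
orange [(314, 148, 39, 54), (425, 161, 16, 12)]
0 [[352.0, 165.0], [382.0, 178.0]] 0.48 [[351.0, 147.0], [381.0, 160.0]] 0.8 [[345.0, 139.0], [377.0, 152.0]] 1 [[340.0, 136.0], [373.0, 150.0]] 1.2 [[335.0, 136.0], [367.0, 149.0]] 1.57 [[322.0, 140.0], [355.0, 154.0]] 1.83 [[312.0, 147.0], [346.0, 162.0]] 
tip unit [0.3811 0.024  0.2381] F unit [ 0.1 -0.7 -0. ]
pos [ 0.5304 -0.3662  0.1961] unit [0.3811 0.024  0.1961] t 19.15
slide [0.2254, -0.03, 0.0333] rot [-0.0, -0.0, -1.5]
slide [0.2254, -0.0301, -0.0617] rot [-0.0, -0.0, -1.5]
```

The pack lies inside the tray and the cover is still open. Now I go behind the cover and tip it forward past upright.

>>> move_arm:
  increments:
    - {"slide": [0.04, -0.005, 0.005], "delta_rot": [0, 0, 0], "hand": 255}
    - {"slide": [0.09, -0.012, 0.012], "delta_rot": [0, 0, -1.5], "hand": 255}
    - {"slide": [0.14, -0.02, 0.02], "delta_rot": [0, 0, -1.5], "hand": 255}
    - {"slide": [0.185, -0.027, 0.027], "delta_rot": [0, 0, -1.5], "hand": 255}
    - {"slide": [0.212, -0.03, 0.03], "delta_rot": [0, 0, -1.5], "hand": 255}
    - {"slide": [0.216, -0.03, 0.03], "delta_rot": [0, 0, -1.5], "hand": 255}
    - {"slide": [0.23, -0.03, 0.03], "delta_rot": [0, 0, -1.5], "hand": 255}
    - {"slide": [0.245, -0.03, 0.03], "delta_rot": [0, 0, -1.5], "hand": 255}
    - {"slide": [0.26, -0.03, 0.03], "delta_rot": [0, 0, -1.5], "hand": 255}
    - {"slide": [0.275, -0.03, 0.03], "delta_rot": [0, 0, -1.5], "hand": 255}
    - {"slide": [0.29, -0.03, 0.03], "delta_rot": [0, 0, -1.5], "hand": 255}

```text
t: 20.52
tool_pos: [0.5346, -0.074, 0.1663]
tcp_rot: [2.318, 2.12, 0.0]
ft_force: [1.1, -0.5, -0.3]
width: 0.001
gripper_force: 0.1
```

Run:
```python
from h import *
cover();uinc([(.06,0,.21),(.04,0,.21)])
```

```text
orange [(322, 143, 34, 59), (425, 161, 16, 12)]
0 [[352.0, 165.0], [382.0, 178.0]] 0.48 [[351.0, 147.0], [381.0, 160.0]] 0.8 [[345.0, 139.0], [377.0, 152.0]] 1 [[340.0, 136.0], [373.0, 150.0]] 1.2 [[335.0, 136.0], [367.0, 149.0]] 1.57 [[322.0, 140.0], [355.0, 154.0]] 1.83 [[312.0, 147.0], [346.0, 162.0]] 
tip unit [0.0868 0.0023 0.2081] F unit [-2.2  0.6  0.1]
pos [ 0.5349 -0.0711  0.1661] unit [0.0868 0.0023 0.1661] t 20.57
slide [0.0268, -0.0022, -0.0018] rot [-0.0, -0.1, 0.2]
slide [0.0468, -0.0021, -0.0018] rot [-0.0, -0.1, 0.2]
```

>>> move_arm:
  increments:
    - {"slide": [0.012, -0.002, 0], "delta_rot": [0, 0, 0], "hand": 255}
    - {"slide": [0.024, -0.002, 0], "delta_rot": [0, 0, 0], "hand": 255}
    - {"slide": [0.036, -0.002, 0], "delta_rot": [0, 0, 0], "hand": 255}
    - {"slide": [0.046, -0.002, 0], "delta_rot": [0, 0, 0], "hand": 255}
    - {"slide": [0.046, -0.002, -0.02], "delta_rot": [0, 0, 0], "hand": 255}
    - {"slide": [0.046, -0.002, -0.02], "delta_rot": [0, 0, 0], "hand": 255}
    - {"slide": [0.046, -0.002, -0.02], "delta_rot": [0, 0, 0], "hand": 255}

```text
t: 21.45
tool_pos: [0.5364, -0.029, 0.1857]
tcp_rot: [-2.319, -2.119, 0.0]
ft_force: [0.1, -0.0, 0.2]
width: 0.002
gripper_force: 0.0
```

Run:
```python
from h import *
cover()
P=[(-.052,0,.23),(-.052,0,.165)]
for a in(.48,.35,.2,.1,.03,0):P.append((.075-.145*np.cos(a)-.003*np.sin(a),0,.0785+.145*np.sin(a)+.011*np.sin(a)))
uinc(P);print(np.round(P,3).tolist())
```

```text
orange [(323, 144, 57, 58), (425, 161, 16, 12)]
0 [[352.0, 165.0], [382.0, 178.0]] 0.48 [[351.0, 147.0], [381.0, 160.0]] 0.8 [[345.0, 139.0], [377.0, 152.0]] 1 [[340.0, 136.0], [373.0, 150.0]] 1.2 [[335.0, 136.0], [367.0, 149.0]] 1.57 [[322.0, 140.0], [355.0, 154.0]] 1.83 [[312.0, 147.0], [346.0, 162.0]] 
tip unit [ 4.480e-02 -2.000e-04  2.275e-01] F unit [ 0.2 -0.5 -0.8]
pos [ 0.5361 -0.0291  0.1855] unit [ 0.0448 -0.0003  0.1855] t 21.5
slide [0.0968, 0.0002, -0.0025] rot [-0.1, 0.0, -0.0]
slide [0.0968, 0.0003, 0.0625] rot [-0.1, 0.0, -0.0]
slide [0.0998, 0.0003, 0.077] rot [-0.1, 0.0, -0.0]
slide [0.1071, 0.0003, 0.0955] rot [-0.1, 0.0, -0.0]
slide [0.1125, 0.0003, 0.118] rot [-0.1, 0.0, -0.0]
slide [0.1144, 0.0003, 0.1334] rot [-0.1, 0.0, -0.0]
slide [0.1149, 0.0003, 0.1443] rot [-0.1, 0.0, -0.0]
slide [0.1148, 0.0003, 0.149] rot [-0.1, 0.0, -0.0]
[[-0.052, 0.0, 0.23], [-0.052, 0.0, 0.165], [-0.055, 0.0, 0.151], [-0.062, 0.0, 0.132], [-0.068, 0.0, 0.109], [-0.07, 0.0, 0.094], [-0.07, 0.0, 0.083], [-0.07, 0.0, 0.078]]
```

The cover is falling to ajar (edge columns about 380, so roughly 0.5 to 0.6 rad). I go above the free edge and press down along its arc.

>>> move_arm:
  increments:
    - {"slide": [0.035, 0, -0.006], "delta_rot": [0, 0, 0], "hand": 255}
    - {"slide": [0.08, 0, -0.006], "delta_rot": [0, 0, 0], "hand": 255}
    - {"slide": [0.097, 0, -0.003], "delta_rot": [0, 0, 0], "hand": 255}
    - {"slide": [0.097, 0, 0.03], "delta_rot": [0, 0, 0], "hand": 255}
    - {"slide": [0.097, 0, 0.06], "delta_rot": [0, 0, 0], "hand": 255}
    - {"slide": [0.1, 0, 0.077], "delta_rot": [0, 0, 0], "hand": 255}
    - {"slide": [0.104, 0, 0.087], "delta_rot": [0, 0, 0], "hand": 255}
    - {"slide": [0.107, 0, 0.0955], "delta_rot": [0, 0, 0], "hand": 255}
    - {"slide": [0.11, 0, 0.107], "delta_rot": [0, 0, 0], "hand": 255}
    - {"slide": [0.1125, 0, 0.118], "delta_rot": [0, 0, 0], "hand": 255}
    - {"slide": [0.1125, 0, 0.118], "delta_rot": [0, 0, 0], "hand": 255}

```text
t: 22.88
tool_pos: [0.5462, 0.0836, 0.0675]
tcp_rot: [-2.317, -2.12, 0.001]
ft_force: [-1.1, -0.1, 0.8]
width: -0.003
gripper_force: 0.5
```

Run:
```python
from h import *
cover();uinc([(-.070,0,.094),(-.07,0,.083),(-.07,0,.078)])
```

```text
orange [(324, 158, 60, 44), (425, 161, 16, 12)]
0 [[352.0, 165.0], [382.0, 178.0]] 0.48 [[351.0, 147.0], [381.0, 160.0]] 0.8 [[345.0, 139.0], [377.0, 152.0]] 1 [[340.0, 136.0], [373.0, 150.0]] 1.2 [[335.0, 136.0], [367.0, 149.0]] 1.57 [[322.0, 140.0], [355.0, 154.0]] 1.83 [[312.0, 147.0], [346.0, 162.0]] 
tip unit [-0.0681 -0.      0.11  ] F unit [ 0.9 -0.8  2.5]
pos [0.5464 0.0833 0.068 ] unit [-0.0681 -0.0001  0.068 ] t 22.93
slide [0.0019, 0.0001, 0.016] rot [-0.0, 0.0, -0.0]
slide [0.0019, 0.0001, 0.027] rot [-0.0, 0.0, -0.0]
slide [0.0019, 0.0001, 0.032] rot [-0.0, 0.0, -0.0]
```

>>> move_arm:
  increments:
    - {"slide": [0.002, 0, 0.008], "delta_rot": [0, 0, 0], "hand": 255}
    - {"slide": [0.002, 0, 0.016], "delta_rot": [0, 0, 0], "hand": 255}
    - {"slide": [0.002, 0, 0.022], "delta_rot": [0, 0, 0], "hand": 255}
    - {"slide": [0.002, 0, 0.027], "delta_rot": [0, 0, 0], "hand": 255}
    - {"slide": [0.002, 0, 0.03], "delta_rot": [0, 0, 0], "hand": 255}
    - {"slide": [0.002, 0, 0.031], "delta_rot": [0, 0, 0], "hand": 255}

```text
t: 23.68
tool_pos: [0.547, 0.0852, 0.0397]
tcp_rot: [-2.318, -2.119, -0.001]
ft_force: [-8.2, 0.1, 24.6]
width: 0.001
gripper_force: 12.3
```

Run:
```python
from h import *
im=ctrl.get_image("scene");cover("s3")
s=ctrl.observe();print(s["ft_force"],s["moment"],tip(s))
b=cv2.imread("pics/scene0.png")
cv2.imwrite("pics/s3c.png",np.hstack([cv2.resize(x[140:230,305:400],None,fx=4,fy=4) for x in(b,im)]))
```

```text
orange [(324, 166, 60, 36), (425, 161, 16, 12)]
0 [[352.0, 165.0], [382.0, 178.0]] 0.48 [[351.0, 147.0], [381.0, 160.0]] 0.8 [[345.0, 139.0], [377.0, 152.0]] 1 [[340.0, 136.0], [373.0, 150.0]] 1.2 [[335.0, 136.0], [367.0, 149.0]] 1.57 [[322.0, 140.0], [355.0, 154.0]] 1.83 [[312.0, 147.0], [346.0, 162.0]] 
[-6.76057738 -1.27421266 21.02119065] [-0.00447467  1.63155206  0.00946802] [0.54702953 0.08513794 0.08184474]
```

View pics/s3c.png

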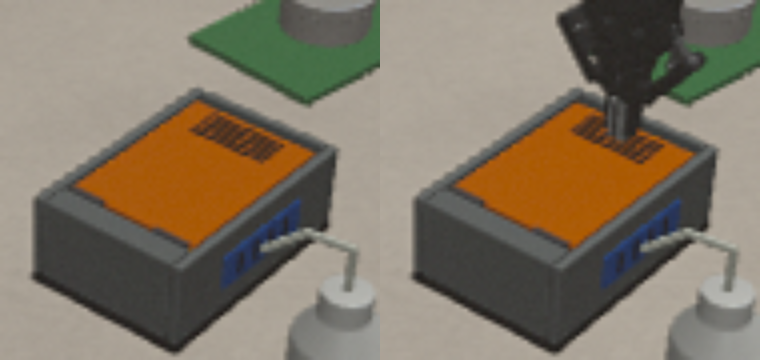

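The side-by-side crop shows the cover flush, just as in the first picture, with the bottle unmoved. I lift off and check that it stays latched.

>>> move_arm:
  increments:
    - {"slide": [0, 0, -0.01], "delta_rot": [0, 0, 0], "hand": 255}
    - {"slide": [0, 0, -0.03], "delta_rot": [0, 0, 0], "hand": 255}
    - {"slide": [0, 0, -0.08], "delta_rot": [0, 0, 0], "hand": 255}
    - {"slide": [0, 0, -0.14], "delta_rot": [0, 0, 0], "hand": 255}
    - {"slide": [0.05, 0, -0.18], "delta_rot": [0, 0, 0], "hand": 255}
    - {"slide": [0.08, 0, -0.18], "delta_rot": [0, 0, 0], "hand": 255}
    - {"slide": [0.08, 0, -0.18], "delta_rot": [0, 0, 0], "hand": 255}

```text
t: 24.65
tool_pos: [0.5533, 0.168, 0.2166]
tcp_rot: [-2.313, -2.125, 0.001]
ft_force: [-0.6, -0.5, -0.7]
width: 0.004
gripper_force: 0.0
```

Run:
```python
from h import *
cover();im=ctrl.get_image("scene");b=cv2.imread("pics/scene0.png")
for nm,n in(("orange",25),("blue",300),("yellow",30)):print(nm,[cv2.boundingRect(k) for k in blobs(b,nm,n)[:2]],[cv2.boundingRect(k) for k in blobs(im,nm,n)[:2]])
print(ctrl.observe()["ft_force"],[int(cv2.absdiff(b[y0:y1,x0:x1],im[y0:y1,x0:x1]).max()) for x0,y0,x1,y1 in((372,185,406,268),(414,155,445,198),(368,128,404,155))])
cv2.imwrite("pics/fin.png",cv2.resize(im[90:320,180:480],None,fx=2.6,fy=2.6))
```

```text
orange [(324, 165, 60, 37), (425, 161, 16, 12)]
0 [[352.0, 165.0], [382.0, 178.0]] 0.48 [[351.0, 147.0], [381.0, 160.0]] 0.8 [[345.0, 139.0], [377.0, 152.0]] 1 [[340.0, 136.0], [373.0, 150.0]] 1.2 [[335.0, 136.0], [367.0, 149.0]] 1.57 [[322.0, 140.0], [355.0, 154.0]] 1.83 [[312.0, 147.0], [346.0, 162.0]] 
orange [(324, 165, 60, 38), (425, 161, 16, 12)] [(324, 165, 60, 37), (425, 161, 16, 12)]
blue [(225, 235, 90, 75), (0, 360, 56, 40)] [(225, 235, 90, 75), (0, 360, 56, 40)]
yellow [] [(250, 255, 40, 32)]
[ 0.14376274 -0.24342178  0.01673732] [12, 12, 8]
```

View pics/fin.png

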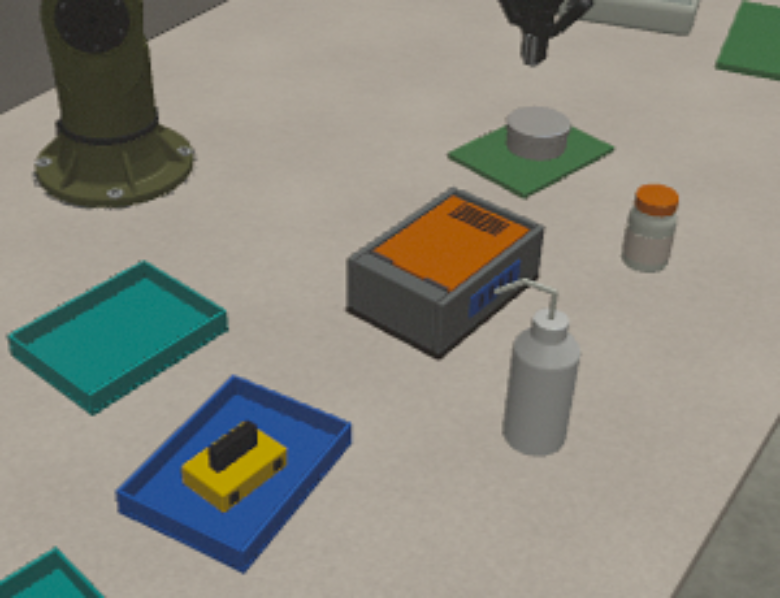

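The final view shows the cover shut at its original pixels and the pack flat in the blue tray at (235,465) in this crop. The tin, jar and bottle are unmoved, and the arm is clear of everything. I hand the job in.

```bash
python3 -c "
from rig import ctrl
print(ctrl.close_job())"
```

```text
the job is handed in; nothing more can be done
None
```

The job is done and handed in at about 25 s: the cover was released and opened, the battery pack was laid flat in the blue tray, the cover was pushed shut and stayed shut, and the tin, jar and wash bottle were not moved.

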